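# Red-capped tool tube out of the leaning rack into the job caddy

## Task

Draw the red-capped tool tube out of the leaning wooden rack and stand it upright, cap up, on the floor of the caddy pocket that has the red tag hooked on its wall. Lower it in rather than dropping it, let go, and leave the other tubes, the tape roll and the pliers where they are.

Things in the scene. Friction and masses are not known exactly. Their poses are not given: they have to be found in the camera images.
- red_tube: the tube to move: grey 28 mm storage tube with a ribbed red cap (30 mm wide, the top 30 mm); 130 mm long in all, about 90 g, rigid. Origin at the centre of its foot, z axis along the tube to the cap. Starts in any of the rack's three holes, 65 mm deep, so 65 mm stands out. Gripped on its axis 112 mm from the foot, the fingertips stay clear of rack and caddy
- rack: fixed leaning wood block 60 x 180 x 75 mm on a board; origin under the board's centre, z up. Three holes, 34 mm wide, 65 mm deep, 60 mm apart along y. They lean 25 degrees to its -x side: a tube points along (-0.423, 0, 0.906) in the rack frame; pull it out that way. Wood reaches 108 mm, caps 160 mm above the bench. Fingers closing across the row (in the plane of the lean) clear the neighbours
- caddy: fixed blue open-topped caddy, 55 x 155 x 80 mm high, walls and two dividers 5 mm, floor 5 mm thick, on a 75 x 175 x 4 mm foot plate; three pockets 45 x 45 mm inside, 75 mm deep, in a row along y (centres at y = -50, 0, +50 mm). Origin at its underside centre, z up. Two pockets hold a tube, one is empty
- tag: fixed red plastic tag, 30 mm wide, hooked over the front (-x) wall of the empty pocket, reaching 82 mm above the bench. Its origin is not on the tag itself but on the vertical centre line of that pocket, at the height of the bench top; axes parallel to the caddy's
- blue_tube: storage tube like red_tube (28 mm body, 30 mm cap, 130 mm long) with a blue cap; same origin and axes. Stands in the rack
- yellow_tube: storage tube like red_tube (28 mm body, 30 mm cap, 130 mm long) with a yellow cap; same origin and axes. Stands in the rack
- white_tube: storage tube like red_tube (28 mm body, 30 mm cap, 130 mm long) with a white cap; same origin and axes. Stands upright in a caddy pocket
- green_tube: storage tube like red_tube (28 mm body, 30 mm cap, 130 mm long) with a green cap; same origin and axes. Stands upright in a caddy pocket
- tape_roll: loose roll of grey tape lying flat on the bench, 86 mm across, 24 mm high; origin at its underside centre
- pliers: loose pliers with black grips lying on the bench, 183 x 46 x 12 mm; origin at underside centre

How it is judged:
At the end, for the whole second after the job is handed in: The red-capped tube stands in the tagged pocket: foot within 16 mm of the pocket's centre line and within 13 mm of the pocket's floor, cap up within about 17 degrees of vertical, at rest and released; the four other tubes, the tape roll and the pliers are within 30 mm of where they stood (horizontal distance between red_tube and tag below 0.016 m and height (world z) of red_tube below 0.018 m and angle between red_tube's own z axis and vertical below 0.3 rad and linear speed of red_tube below 0.02 m/s and distance of each of blue_tube, yellow_tube, white_tube, green_tube, tape_roll, pliers from where it was at the start of the episode below 0.03 m); the robot touches nothing.
It fails at once if the red-capped tube is dropped into the pocket (faster than 0.75 m/s inside it: a fall of about 30 mm) (linear speed of red_tube above 0.75 m/s and horizontal distance between red_tube and tag below 0.03 m and height (world z) of red_tube below 0.07 m).
It fails at once if another tube is moved more than 30 mm (distance of any of blue_tube, yellow_tube, white_tube, green_tube from where it was at the start of the episode above 0.03 m).
It fails at once if the tape roll or the pliers are moved more than 30 mm (distance of any of tape_roll, pliers from where it was at the start of the episode above 0.03 m).
It also fails if it takes over 42 s, if anything falls off the work surface, if the arm or the gripper's body presses on something with over 40 N, if the wrist force passes 120 N, or if a joint passes its speed limit or range.

## Robot

A 6-joint arm with a two-finger parallel gripper is mounted at the origin on a cart in front of the work surface, level with it; the furniture and walls round the work are solid. World frame = base frame: x ahead of the robot, y to its left, z up, the work surface at z = 0. Lengths are in m, angles in rad, forces in N, time in s.
With the tool pointing down it reaches from about 0.225 to 0.875 m from the base axis. Payload 3.4 kg.
Tool frame: the origin (TCP) lies at the very end of the fingers, on their centre line; the grasp point (between the pads) lies 19 mm behind it (arm.grip_point_offset is the distance from the TCP to the grasp point, in m); z points along the fingers, y is the line along which they close (so a half turn about z gives the same grasp; the last joint's range is limited). The gripper opens to 85 mm and grips with 20 to 120 N. Pads are 22 mm wide; open, the fingers measure 114 mm over their backs; the gripper's body (76 mm by 85 mm) begins 54 mm behind the grasp point. The pads swing forward as they close: fully open they stand 13 mm farther back than shut.
Start: joints at [1.109, 0.276, 1.505, -0, 1.361, -0.121], TCP at [0.192, 0.542, 0.192] pointing down, gripper open.
Joint ranges: [-2.89, 2.89], [-0.75, 2.08], [0.22, 2.7], [-1.18, 4.32], [0.11, 2.71], [-2.7, 2.7]. Speed limits (rad/s): [2.57, 2.57, 3.14, 3.14, 3.14, 3.14].

## Interface

Orientations are given as a rotation vector (axis times angle).
In Python, from workcell import state, imaging, arm gives the robot as it stands.
- The arm moves only by the shell command python3 -m jog 'ROWS' [OPENING]. ROWS is JSON, a list of rows, each a list of 2 entries, a list of its own where there are three numbers: the shift along the tool's x, y, z in units of 2.5 cm (1.0 is 2.5 cm), then the turn, a rotation vector about the tool's x, y, z in units of 0.1 rad (1.0 is 0.1 rad). In form: [[[tx, ty, tz], [wx, wy, wz]], ...]. A call has 1 to 8 rows; each row shifts and turns the commanded pose from where the row before left it, along the tool's axes as they then stand; what a row does not reach is not made up. A row lasts 1/10 s, in which the tool goes at most 50 mm and 8.59 degrees, less where a joint would pass 70% of its speed; a pose out of reach is approached as far as the arm can. A call with a number of a shift or a turn outside -1 to 1 is refused whole. A call with a gripper value outside its range is refused whole. OPENING is the finger opening in mm, from 0 to 85.4, set as the call begins (- or left out, the last holds). The fingers move at their own pace and stop on an object; the grip force is fixed at half the most. Time passes only in rows, so rows that do not move let the fingers close. It gives the time, the measured TCP pose, the force, the opening and the grip force at its end, in the units of the state.
- state(): the state, without advancing time (a new reading comes with each control period).
- imaging.read_camera(name): name is "side" or "top" or "wrist"; returns the picture (480x640x3 uint8, red, green, blue); there is no depth.
- imaging.camera_model(name): a dict with "camera_matrix" (3x3 intrinsics, pixels), "world_from_camera" (4x4, takes a point from camera to world coordinates). Camera axes: x right, y down, z forward; pixel columns grow to the right and rows downward; lengths in m; the calibration is good to about 2 mm. A picture is of the moment at which its call begins: read the wrist's pose just before it. camera_model takes no time and is no camera call; for the wrist camera it gives the pose at the moment of the call.
- arm.hand_in(): hands the job in; it is judged then, once.
The state is a dict: "clock": time; "joints": joint angles; "joint_velocities": joint speeds; "effort": joint torques, N m; "ee_pos": TCP position; "tcp_rot": TCP orientation; "ft_force": force on the tool from outside, world axes, zero at the start; "moment": the same for the moment, N m; "finger_gap": opening from 0.0 (shut) to 1.0 (fully open); "gripper_force": force on a finger pad.
Only numpy, scipy, OpenCV 4.12 (cv2) and the standard library are available. Lean on these libraries where they do the work, as an engineer would, in place of code of your own. Each camera call takes 0.05 s, during which the arm holds its last target. There are 200 camera calls.

## Working session

There is one attempt and no reset: what is moved stays moved. The work goes in short steps, Python scripts to look and compute and a shell command to move; the robot and the scene stay as the last step left them, time stands still between calls to the robot, and variables do not carry over. Pictures are saved under pics/ and viewed, at most 10 in all, crops included, and the job is handed in when it is done.

```bash
ls; mkdir -p pics
python3 - <<'E'
from workcell import state, imaging, arm
import cv2
s=state();print(s['clock'],s['ee_pos'],s['tcp_rot'],arm.grip_point_offset)
for n in("top","side"):
    cv2.imwrite(f"pics/{n}0.png",imaging.read_camera(n)[:,:,::-1])
    m=imaging.camera_model(n);print(m['camera_matrix'],m['world_from_camera'])
E
```

```text
pics
0.0 [0.19191832 0.54138059 0.1906507 ] [-5.32614593e-01 -3.09557407e+00  2.73465956e-03] 0.0187
[[504.71793491   0.         317.78756062]
 [  0.         504.71793491 235.39790075]
 [  0.           0.           1.        ]] [[-0.02627878 -0.98098214  0.19231085  0.3164904 ]
 [-0.99965324  0.02611105 -0.00340697  0.24084727]
 [-0.00167926 -0.1923337  -0.98132814  0.92539912]
 [ 0.          0.          0.          1.        ]]
[[572.14837729   0.         316.06212836]
 [  0.         572.14837729 236.26286121]
 [  0.           0.           1.        ]] [[ 0.84982803 -0.36349897  0.38165538  0.10866994]
 [-0.52667241 -0.55790402  0.64137296 -0.38243603]
 [-0.02021134 -0.74606407 -0.66556735  0.70934299]
 [ 0.          0.          0.          1.        ]]
```

View pics/top0.png

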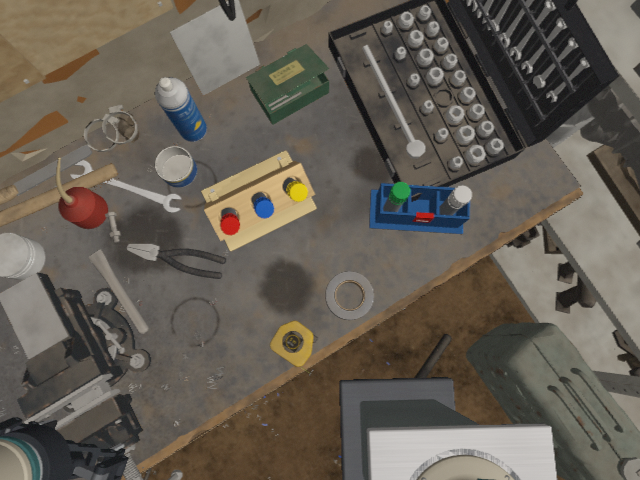

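View pics/side0.png

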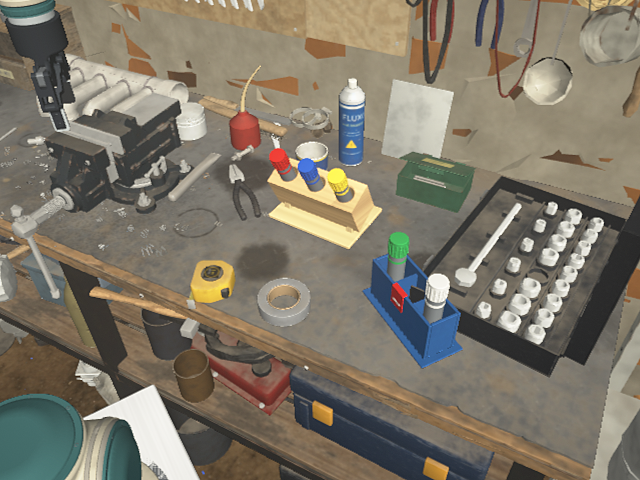

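```bash
cat > h.py <<'E'
import numpy as np, cv2
from workcell import imaging
def P(n):
    m=imaging.camera_model(n);return m['camera_matrix']@np.linalg.inv(m['world_from_camera'])[:3]
def proj(n,X):
    p=P(n)@np.r_[X,1];return p[:2]/p[2]
def tri(a,b,na="top",nb="side"):
    x=cv2.triangulatePoints(P(na),P(nb),np.array(a,float),np.array(b,float))[:,0];x=x[:3]/x[3]
    return x, np.abs(proj(na,x)-a).max()
def onz(n,uv,z):
    m=imaging.camera_model(n);T=m['world_from_camera']
    d=T[:3,:3]@np.linalg.solve(m['camera_matrix'],[*uv,1]);return T[:3,3]+d*(z-T[2,3])/d[2]
E
python3 - <<'E'
from h import *
I={n:cv2.imread(f"pics/{n}0.png") for n in("top","side")}
R={"red":("top",(215,200,245,240),"side",(265,145,292,178)),"blue":("top",(252,190,278,222),"side",(297,155,320,185)),
"yellow":("top",(283,172,312,205),"side",(326,165,350,198)),"green":("top",(386,178,414,205),"side",(385,228,413,262)),"white":("top",(445,182,475,212),"side",(422,270,452,306))}
for k,(a,ra,b,rb) in R.items():
    c=[]
    for n,(x0,y0,x1,y1) in((a,ra),(b,rb)):
        h=cv2.cvtColor(I[n][y0:y1,x0:x1],cv2.COLOR_BGR2HSV).astype(int);H,S,V=h[...,0],h[...,1],h[...,2]
        m={"red":((H<8)|(H>172))&(S>170),"blue":(H>105)&(H<125)&(S>150),"yellow":(H>22)&(H<35)&(S>170),"green":(H>45)&(H<85)&(S>150),"white":(S<40)&(V>175)}[k]
        N,L,st,ce=cv2.connectedComponentsWithStats(m.astype(np.uint8));i=1+st[1:,4].argmax()
        c.append(ce[i]+[x0,y0]);print(k,n,c[-1].round(1),st[i])
    x,e=tri(*c);print(k,x.round(4),e.round(2))
t=I["top"];s=I["side"]
cv2.imwrite("pics/c1.png",cv2.resize(t[165:245,360:480],None,fx=6,fy=6,interpolation=2))
cv2.imwrite("pics/c2.png",cv2.resize(s[220:370,355:475],None,fx=4,fy=4,interpolation=2))
E
```

```text
red top [229.6 223.8] [  6  13  19  22 325]
red side [279.1 159. ] [  5   4  20  22 315]
red [0.4916 0.3791 0.1376] 1.19
blue top [263.4 207. ] [  2   7  20  21 307]
blue side [307.6 167.6] [  1   3  20  22 267]
blue [0.5175 0.3246 0.1408] 0.92
yellow top [296.7 190.8] [  3   9  22  21 335]
yellow side [338.2 184.1] [  2   7  19  20 164]
yellow [0.5463 0.2715 0.1269] 1.24
green top [399.6 192. ] [  3   4  22  21 339]
green side [400.  243.7] [  4   5  20  25 296]
green [0.5439 0.1009 0.1207] 0.15
white top [462.8 193.8] [ 10   4  17  17 226]
white side [437.8 287.6] [  3   4  25  29 542]
white [ 0.5339 -0.0009  0.1223] 2.05
```

View pics/c1.png

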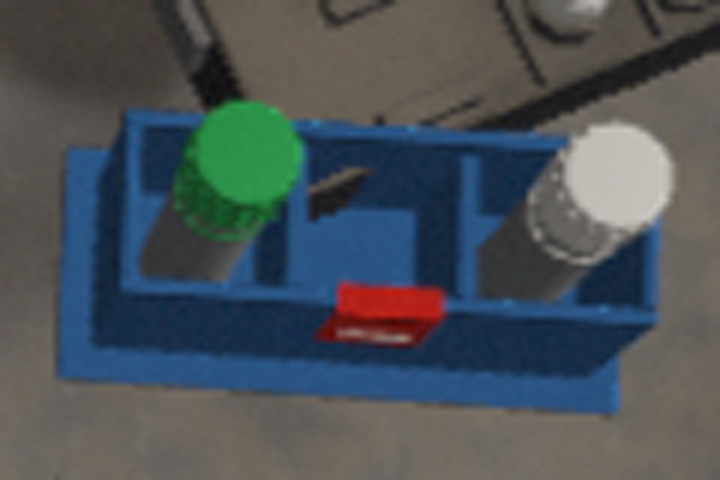

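View pics/c2.png

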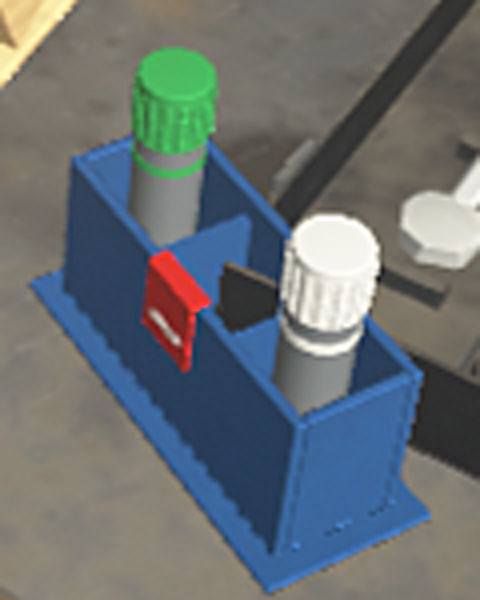

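```bash
cat > m.py <<'E'
from h import *
from scipy.optimize import least_squares
t=lambda U,V:np.array([(U+.5)/6-.5+360,(V+.5)/6-.5+165]); s=lambda U,V:np.array([(U+.5)/4-.5+355,(V+.5)/4-.5+220])
# caddy local: x front=-; y left=+ (image left ~ +y)
O=[("top",t(125,110),(.0275,.0775,.08)),("top",t(123,292),(-.0275,.0775,.08)),("top",t(656,323),(-.0275,-.0775,.08)),
("top",t(66,149),(.0375,.0875,.004)),("top",t(59,378),(-.0375,.0875,.004)),("top",t(616,413),(-.0375,-.0875,.004)),
("side",s(74,157),(-.0275,.0775,.08)),("side",s(300,427),(-.0275,-.0775,.08)),("side",s(422,376),(.0275,-.0775,.08)),
("side",s(33,283),(-.0375,.0875,.004)),("side",s(268,590),(-.0375,-.0875,.004)),("side",s(430,517),(.0375,-.0875,.004))]
def w(p,l):
    c,d=np.cos(p[2]),np.sin(p[2]);return np.array([p[0]+c*l[0]-d*l[1],p[1]+d*l[0]+c*l[1],l[2]])
for sel in(("top","side"),("top",),("side",)):
    f=lambda p:np.concatenate([proj(n,w(p,l))-uv for n,uv,l in O if n in sel])
    r=least_squares(f,[.54,.05,0]);print(sel,r.x.round(4),np.abs(r.fun).max().round(2))
E
python3 m.py
python3 - <<'E'
import cv2
t=cv2.imread("pics/top0.png");s=cv2.imread("pics/side0.png")
cv2.imwrite("pics/c3.png",cv2.resize(t[148:252,198:322],None,fx=5,fy=5,interpolation=2))
cv2.imwrite("pics/c4.png",cv2.resize(s[140:255,255:390],None,fx=5,fy=5,interpolation=2))
E
```

```text
('top', 'side') [ 0.5373  0.0511 -0.0979] 1.46
('top',) [ 0.5387  0.0515 -0.086 ] 0.79
('side',) [ 0.5363  0.0504 -0.1001] 0.98
```

View pics/c3.png

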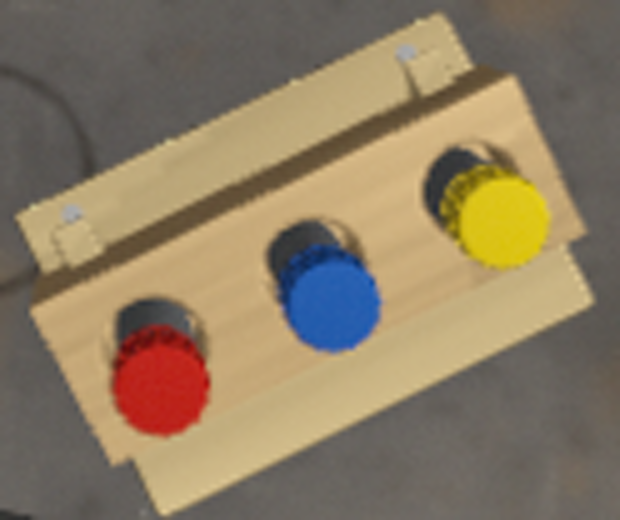

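View pics/c4.png

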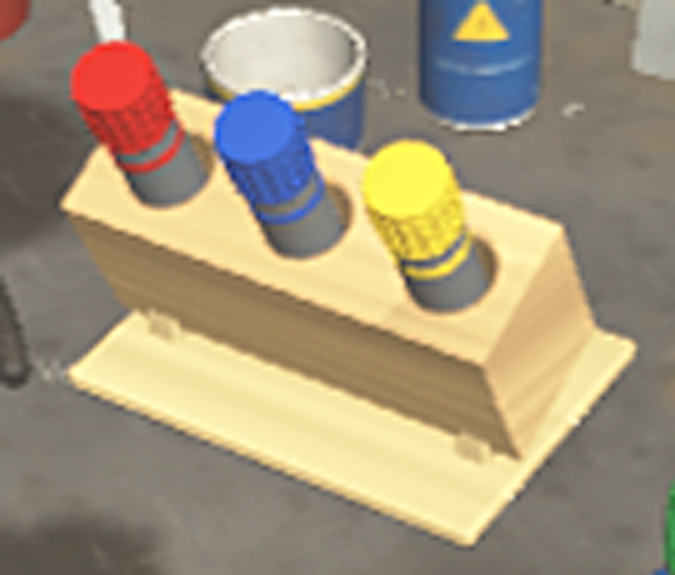

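The tag is on the middle pocket and the red tube is in the rack's left (+y) hole. In the top crop, the red cap face is at (161,385). In the side crop it is at (112,77).

```bash
cat > plan.py <<'E'
from h import *
from scipy.spatial.transform import Rotation as Ro
from workcell import state
def frame(z,y):
    z=z/np.linalg.norm(z);y=y-z*(y@z);y/=np.linalg.norm(y);return Ro.from_matrix(np.c_[np.cross(y,z),y,z])
def go(p1,R1,p0=None,R0=None,n=None):
    s=state()
    if p0 is None: p0=np.array(s['ee_pos'])
    if R0 is None: R0=Ro.from_rotvec(s['tcp_rot'])
    w=(R0.inv()*R1).as_rotvec();dp=p1-p0
    n=n or int(np.ceil(max(np.linalg.norm(dp)/.024,np.linalg.norm(w)/.095,1)))
    M=sum((R0*Ro.from_rotvec(w*k/n)).as_matrix() for k in range(n));t=np.linalg.solve(M,dp)
    print(n,"rows of",(t/.025).round(2).tolist(),(w/n/.1).round(3).tolist())
yaw=.47
ax=np.array([-.4226*np.cos(yaw),-.4226*np.sin(yaw),.9063])
Rg=frame(-ax,np.array([np.cos(yaw),np.sin(yaw),0]))
cap=np.array([.4916,.3791,.1376]); grip=cap-.003*ax; tcp_g=grip-.0187*ax
E
python3 - <<'E'
from plan import *
c=lambda U,V:((U+.5)/5-.5+198,(V+.5)/5-.5+148)
for a,b,z in(((163,515),(592,298),.0),((20,217),(440,14),.0),((33,308),(513,76),.095)):
    d=onz("top",c(*a),z)-onz("top",c(*b),z);print(np.arctan2(-d[0],d[1]),np.linalg.norm(d))
T={}
for n,a,b in(("r",(161,385),(112,77)),("b",(333,300),(250,128)),("y",(500,217),(408,180))):
    x,e=tri(c(*a),((b[0]+.5)/5-.5+255,(b[1]+.5)/5-.5+140));print(n,x.round(4),e,"capctr",(x-.015*ax).round(4))
print("tcp_g",tcp_g); go(tcp_g+.11*ax,Rg)
E
```

```text
0.4539545628874951 0.17968290877161758
0.4468018690378 0.17837273920970403
0.4436858175267745 0.18184138955130247
r [0.4874 0.377  0.1488] 1.4347883365590803 capctr [0.4931 0.3799 0.1352]
b [0.5125 0.323  0.1491] 2.0282092350139465 capctr [0.5181 0.3259 0.1355]
y [0.5402 0.2691 0.1483] 1.0040405113489328 capctr [0.5459 0.272  0.1347]
tcp_g [0.49977606 0.38325316 0.11793329]
14 rows of [-0.94, 0.1, -0.03] [-0.298, -0.118, 0.534]
```

```bash
sed -i 's/^yaw=.47/yaw=.457/;s/cap=np.array.*; grip/cap=np.array([.492,.3795,.1385]); grip/' plan.py
python3 -m jog '[[[-0.94,0.1,-0.03],[-0.3,-0.12,0.53]],[[-0.94,0.1,-0.03],[-0.3,-0.12,0.53]],[[-0.94,0.1,-0.03],[-0.3,-0.12,0.53]],[[-0.94,0.1,-0.03],[-0.3,-0.12,0.53]],[[-0.94,0.1,-0.03],[-0.3,-0.12,0.53]],[[-0.94,0.1,-0.03],[-0.3,-0.12,0.53]],[[-0.94,0.1,-0.03],[-0.3,-0.12,0.53]]]' 65
python3 -m jog '[[[-0.94,0.1,-0.03],[-0.3,-0.12,0.53]],[[-0.94,0.1,-0.03],[-0.3,-0.12,0.53]],[[-0.94,0.1,-0.03],[-0.3,-0.12,0.53]],[[-0.94,0.1,-0.03],[-0.3,-0.12,0.53]],[[-0.94,0.1,-0.03],[-0.3,-0.12,0.53]],[[-0.94,0.1,-0.03],[-0.3,-0.12,0.53]],[[-0.94,0.1,-0.03],[-0.3,-0.12,0.53]],[[0,0,0],[0,0,0]]]'
python3 -c "
from plan import *
import numpy as np
go(tcp_g+.11*ax,Rg)
a=imaging.read_camera('wrist');cv2.imwrite('pics/w1.png',a[:,:,::-1])
print(proj('wrist',cap), proj('wrist',cap+.015*ax))"
```

```text
clock: 0.8
ee_pos: [0.344, 0.4774, 0.202]
tcp_rot: [1.054, 2.819, 0.29]
ft_force: [-0.6, 0.3, -0.6]
finger_gap: 0.761
gripper_force: 0.0
clock: 1.6
ee_pos: [0.4584, 0.3595, 0.2173]
tcp_rot: [1.492, 2.44, 0.544]
ft_force: [0.4, 0.0, -0.2]
finger_gap: 0.762
gripper_force: 0.0
1 rows of [0.12, 0.08, -0.01] [0.038, -0.046, 0.149]
[315.82197451 226.67372215] [315.99420072 232.37500661]
```

View pics/w1.png

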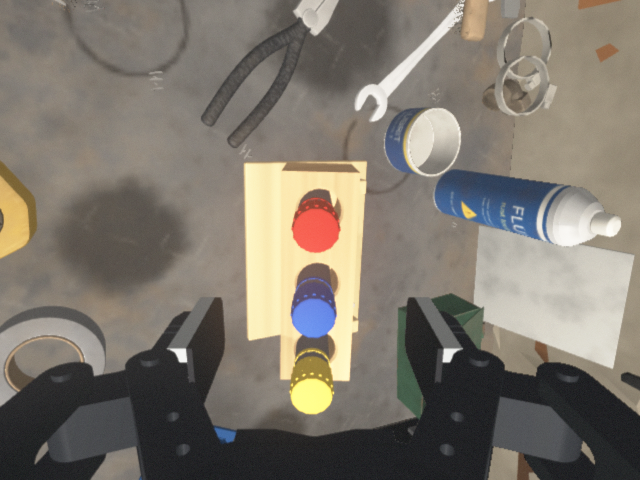

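The red cap face is at (317,229), against a prediction of (316,232), so the estimate is good. Descending along the lean.

```bash
python3 -m jog '[[[0.12,0.08,0],[0.04,-0.05,0.15]],[[0,0,0.85],[0,0,0]],[[0,0,0.85],[0,0,0]],[[0,0,0.85],[0,0,0]],[[0,0,0.85],[0,0,0]],[[0,0,0.5],[0,0,0]],[[0,0,0.5],[0,0,0]],[[0,0,0],[0,0,0]]]'
python3 -c "
from plan import *
go(tcp_g,Rg)"
python3 -m jog '[[[0,0,0],[0,0,0]],[[0,0,0],[0,0,0]],[[0,0,0],[0,0,0]],[[0,0,0],[0,0,0]],[[0,0,0],[0,0,0]],[[0,0,0],[0,0,0]],[[0,0,0],[0,0,0]],[[0,0,0],[0,0,0]]]' 15
```

```text
clock: 2.45
ee_pos: [0.5002, 0.3862, 0.1176]
tcp_rot: [1.51, 2.433, 0.538]
ft_force: [0.0, -0.5, 0.2]
finger_gap: 0.761
gripper_force: 0.0
1 rows of [-0.1, -0.02, -0.06] [-0.013, -0.015, 0.026]
clock: 3.25
ee_pos: [0.5007, 0.3861, 0.1195]
tcp_rot: [1.51, 2.431, 0.541]
ft_force: [-0.4, -0.1, 0.6]
finger_gap: 0.18
gripper_force: 0.0
```

```bash
python3 -c "
from plan import *
s=state();print(s['finger_gap'],s['gripper_force'],s['ee_pos'])
a=imaging.read_camera('side')[:,:,::-1];b=imaging.read_camera('wrist')[:,:,::-1]
cv2.imwrite('pics/w2.png',np.hstack([cv2.resize(a[80:280,210:410],(400,400),interpolation=2),cv2.resize(b[80:480,120:520],(400,400))]))"
```

```text
0.17966210006161204 0.0 [0.50071623 0.38612094 0.11947169]
```

View pics/w2.png

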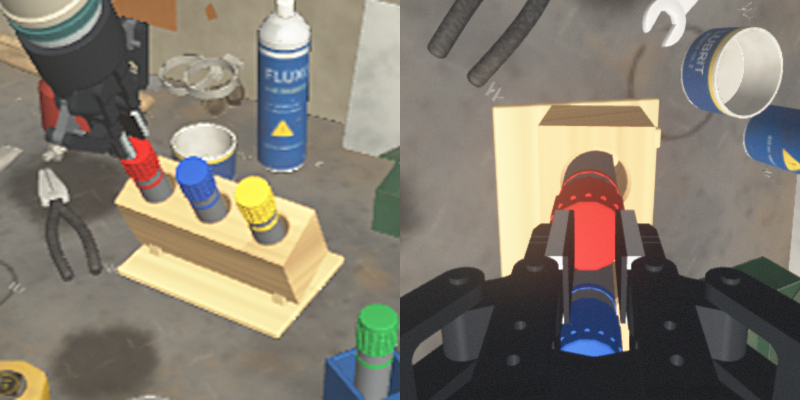

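```bash
python3 -c "
from plan import *
s=state();p=np.array(s['ee_pos']);R=Ro.from_rotvec(s['tcp_rot']).as_matrix()
f=lambda n,x:(proj(n,x)-((120,80) if n=='wrist' else (210,80)))*(1 if n=='wrist' else 2)+((400,0) if n=='wrist' else (0,0))
for n in('wrist','side'):
  print(n,'tcp',f(n,p),'grip',f(n,p-.0187*R[:,2]),'captop',f(n,cap+.015*ax),'cap',f(n,cap),'capbot',f(n,cap-.015*ax))
print(R.round(3))
b=imaging.read_camera('side')[:,:,::-1]
cv2.imwrite('pics/w3.png',cv2.resize(b[115:190,240:320],None,fx=8,fy=8,interpolation=2))"
```

```text
wrist tcp [594.04935203 196.1781412 ] grip [594.00314981 212.14245011] captop [589.74786034 236.02423289] cap [590.0884942  219.77322241] capbot [590.37683416 206.01705667]
side tcp [146.14932729 167.57570085] grip [140.01912523 156.18232744] captop [134.88913984 146.85458974] cap [139.97874343 156.32325085] capbot [144.93948342 165.55217509]
[[-0.443  0.812  0.38 ]
 [ 0.896  0.401  0.188]
 [ 0.001  0.424 -0.906]]
```

View pics/w3.png

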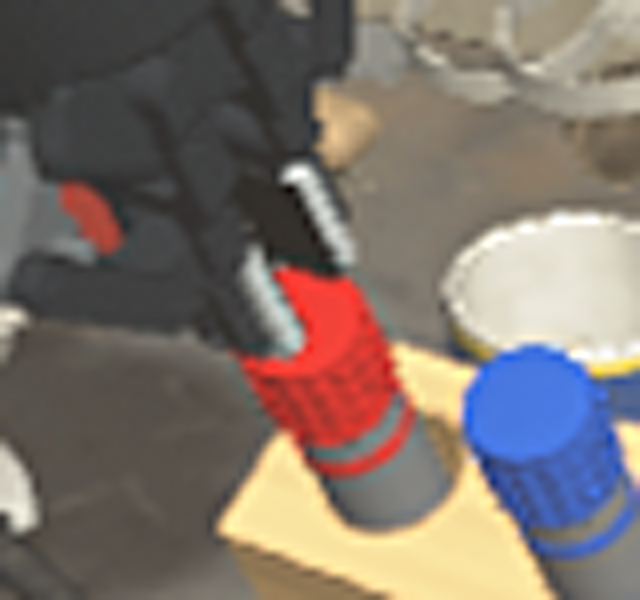

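```bash
python3 -c "
from plan import *
s=state();p=np.array(s['ee_pos']);R=Ro.from_rotvec(s['tcp_rot']).as_matrix()
for d in(0,.01,.02,.03):
  print(d,[((proj('side',p+R@[-.011*0+x,y,-d])-(240,115))*8).round().tolist() for y in(-.0075,.0075) for x in(-.011,.011)], [(proj('wrist',p+R@[x,y,-d])-(120,80)+(400,0)).round().tolist() for y in(-.0075,.0075) for x in(-.011,.011)])
p0=[.1919,.5414,.1907];R0=Ro.from_rotvec([-.5326,-3.0956,.0027]).as_matrix()
print([proj('side',p0+R0@[0,y,-.013]).round(1).tolist() for y in(-.0427,.0427)],[proj('top',p0+R0@[0,y,-.013]).round(1).tolist() for y in(-.0427,.0427)])
a=cv2.imread('pics/side0.png')[70:150,20:100];b=imaging.read_camera('wrist')[:,:,::-1][240:400,200:400]
b=imaging.read_camera('wrist')[:,:,::-1][230:380,230:400]
cv2.imwrite('pics/w4.png',np.hstack([cv2.resize(a,(400,400),interpolation=2),cv2.resize(b,(400,353),interpolation=2)[:,:].copy() if 0 else cv2.copyMakeBorder(cv2.resize(b,(400,353)),0,47,0,0,0)]))"
```

```text
0 [[369.0, 431.0], [288.0, 403.0], [401.0, 378.0], [321.0, 350.0]] [[578.0, 218.0], [578.0, 173.0], [610.0, 218.0], [611.0, 173.0]]
0.01 [[356.0, 407.0], [275.0, 379.0], [388.0, 353.0], [308.0, 326.0]] [[577.0, 227.0], [577.0, 181.0], [611.0, 227.0], [611.0, 181.0]]
0.02 [[343.0, 383.0], [261.0, 354.0], [376.0, 329.0], [294.0, 301.0]] [[576.0, 237.0], [576.0, 188.0], [612.0, 237.0], [612.0, 188.0]]
0.03 [[329.0, 358.0], [247.0, 329.0], [363.0, 303.0], [281.0, 276.0]] [[575.0, 249.0], [575.0, 197.0], [613.0, 249.0], [613.0, 197.0]]
[[72.0, 149.6], [76.9, 123.2]] [[128.4, 444.4], [70.1, 423.7]]
```

View pics/w4.png

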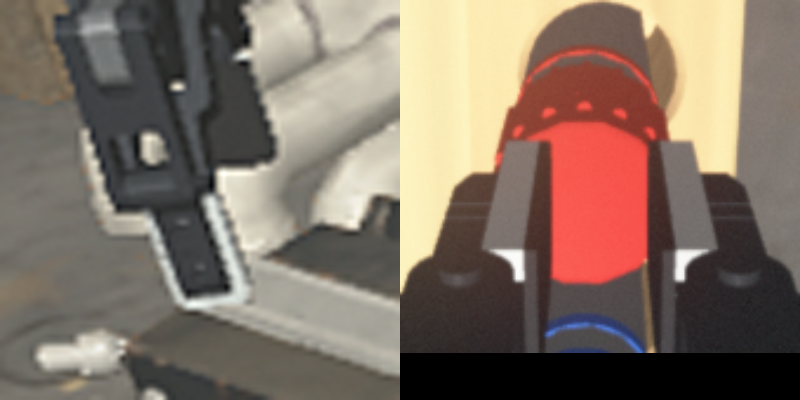

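The fingers closed just above the cap. Both cameras put the real fingertips about 35 mm behind the reported TCP. I'll open, go deeper and regrip, checking the force as I go.

```bash
python3 -m jog '[[[0,0,-0.3],[0,0,0]],[[-0.1,-0.06,0],[0,0,0]],[[0,0,0],[0,0,0]],[[0,0,0],[0,0,0]],[[0,0,0],[0,0,0]]]' 65
python3 -m jog '[[[0,0,0.6],[0,0,0]],[[0,0,0.5],[0,0,0]],[[0,0,0.3],[0,0,0]],[[0,0,0.2],[0,0,0]],[[0,0,0],[0,0,0]]]'
python3 -m jog '[[[0,0,0],[0,0,0]],[[0,0,0],[0,0,0]],[[0,0,0],[0,0,0]],[[0,0,0],[0,0,0]],[[0,0,0],[0,0,0]],[[0,0,0],[0,0,0]]]' 15
```

```text
clock: 4.0
ee_pos: [0.4978, 0.3818, 0.1256]
tcp_rot: [1.51, 2.431, 0.541]
ft_force: [0.2, 1.4, -0.1]
finger_gap: 0.762
gripper_force: 0.0
clock: 4.5
ee_pos: [0.5128, 0.3892, 0.0883]
tcp_rot: [1.51, 2.432, 0.539]
ft_force: [0.2, 0.8, -0.6]
finger_gap: 0.765
gripper_force: 0.0
clock: 5.1
ee_pos: [0.5128, 0.3895, 0.09]
tcp_rot: [1.509, 2.431, 0.542]
ft_force: [-3.6, -1.5, 6.2]
finger_gap: 0.334
gripper_force: 59.2
```

```bash
python3 -m jog '[[[0,0,-0.2],[0,0,0]],[[0,0,-0.4],[0,0,0]],[[0,0,-0.5],[0,0,0]],[[0,0,-0.5],[0,0,0]],[[0,0,-0.5],[0,0,0]],[[0,0,-0.5],[0,0,0]],[[0,0,0],[0,0,0]]]'
python3 -m jog '[[[0,0,-0.5],[0,0,0]],[[0,0,-0.6],[0,0,0]],[[0,0,-0.8],[0,0,0]],[[0,0,-0.8],[0,0,0]],[[0,0,-0.8],[0,0,0]],[[0,0,-0.8],[0,0,0]],[[0,0,0],[0,0,0]]]'
python3 - <<'E'
from plan import *
for n in("top","side"): cv2.imwrite(f"pics/{n}5.png",imaging.read_camera(n)[:,:,::-1])
yc=-.093
Rd=frame(np.array([0,0,-1.]),np.array([np.cos(yc),np.sin(yc),0]))
p=np.array(state()['ee_pos']);go(p+[0,0,.06],Rd)
for n in("top","side"):
    im=cv2.imread(f"pics/{n}5.png");h=cv2.cvtColor(im,cv2.COLOR_BGR2HSV).astype(int)
    m=((h[...,0]<8)|(h[...,0]>172))&(h[...,1]>170)&(h[...,2]>60)
    N,L,st,ce=cv2.connectedComponentsWithStats(m.astype(np.uint8))
    for i in range(1,N):
        if st[i,4]>60: print(n,st[i],ce[i].round(1))
E
```

```text
clock: 5.8
ee_pos: [0.4886, 0.3776, 0.151]
tcp_rot: [1.508, 2.429, 0.546]
ft_force: [-0.1, 0.1, -0.7]
finger_gap: 0.332
gripper_force: 59.4
clock: 6.5
ee_pos: [0.448, 0.3575, 0.249]
tcp_rot: [1.508, 2.428, 0.548]
ft_force: [0.2, 0.0, -0.0]
finger_gap: 0.334
gripper_force: 59.4
8 rows of [0.01, 0.07, -0.29] [0.533, -0.152, 0.679]
top [ 68 189  40  39 581] [ 93. 213.]
top [413 212  21  10 129] [423.9 216.3]
side [237  81  21  27 347] [247.8  92.9]
side [391 283  16  30 227] [398.1 295.1]
```

Run:
```python
from plan import *
s=state();p=np.array(s['ee_pos']);R=Ro.from_rotvec(s['tcp_rot']).as_matrix()
d=p-np.array([.5128,.3895,.09]);print(np.linalg.norm(d), proj("side",cap+d),proj("side",cap+d-.115*ax),"foot",cap+d-.115*ax)
print("cap in tool:",R.T@(cap+d-p), R.T@ax)
# grey tube outline in side picture: print grey/dark segment widths along predicted axis
im=cv2.imread("pics/side5.png");w=cv2.imread("pics/side0.png")
dif=cv2.absdiff(im,w).max(2)
a=proj("side",cap+d);b=proj("side",cap+d-.115*ax);u=(b-a)/np.linalg.norm(b-a);v=np.array([-u[1],u[0]])
for t in np.arange(-20,110,5):
    row=[dif[tuple((a+u*t+v*k).round().astype(int)[::-1])] for k in range(-24,25)]
    ks=[k-24 for k,x in enumerate(row) if x>25];print(int(t),(min(ks),max(ks),len(ks)) if ks else None)
print(np.linalg.norm(b-a))
```

```text
0.17193008739444354 [246.22097837  95.76549971] [269.96416215 139.89307435] foot [0.47004166 0.36825507 0.18981296]
cap in tool: [ 0.00028857 -0.00032746 -0.0537094 ] [ 0.00155217  0.00170735 -0.99998256]
-20 (-20, 19, 36)
-15 (-17, 24, 42)
-10 (-17, 24, 42)
-5 (-17, 24, 42)
0 (-15, 21, 37)
5 (-12, 17, 30)
10 (-9, 14, 24)
15 (-9, 8, 14)
20 (-8, 9, 13)
25 (-7, 8, 9)
30 (-3, 9, 13)
35 (-8, 8, 16)
40 (-8, 8, 13)
45 (-8, 8, 11)
50 (-8, 8, 11)
55 (-2, -2, 1)
60 (-2, 3, 6)
65 (-7, 9, 17)
70 (-8, 10, 19)
75 (-8, 9, 18)
80 (-7, 9, 17)
85 (-6, 8, 15)
90 (-6, 8, 15)
95 (-3, 4, 8)
100 None
105 None
50.109695861425465
```

```bash
cat >> plan.py <<'E'
yc=-.093
Rd=frame(np.array([0,0,-1.]),np.array([np.cos(yc),np.sin(yc),0]))
pk=np.array([.5375,.051,0])
E
python3 -c "
from plan import *
go(pk+[0,0,.25],Rd,n=15)"
```

```text
15 rows of [-0.86, 0.08, -0.01] [0.284, -0.081, 0.362]
```

```bash
python3 -m jog '[[[-0.86,0.08,-0.01],[0.28,-0.08,0.36]],[[-0.86,0.08,-0.01],[0.28,-0.08,0.36]],[[-0.86,0.08,-0.01],[0.28,-0.08,0.36]],[[-0.86,0.08,-0.01],[0.28,-0.08,0.36]],[[-0.86,0.08,-0.01],[0.28,-0.08,0.36]],[[-0.86,0.08,-0.01],[0.28,-0.08,0.36]],[[-0.86,0.08,-0.01],[0.28,-0.08,0.36]],[[-0.86,0.08,-0.01],[0.28,-0.08,0.36]]]'
python3 -m jog '[[[-0.86,0.08,-0.01],[0.28,-0.08,0.36]],[[-0.86,0.08,-0.01],[0.28,-0.08,0.36]],[[-0.86,0.08,-0.01],[0.28,-0.08,0.36]],[[-0.86,0.08,-0.01],[0.28,-0.08,0.36]],[[-0.86,0.08,-0.01],[0.28,-0.08,0.36]],[[-0.86,0.08,-0.01],[0.28,-0.08,0.36]],[[-0.86,0.08,-0.01],[0.28,-0.08,0.36]],[[0,0,0],[0,0,0]]]'
python3 -c "
from plan import *
go(pk+[0,0,.25],Rd)"
```

```text
clock: 7.4
ee_pos: [0.5169, 0.1984, 0.2475]
tcp_rot: [1.958, 2.303, 0.266]
ft_force: [-0.1, -0.5, -0.7]
finger_gap: 0.334
gripper_force: 59.5
clock: 8.2
ee_pos: [0.5399, 0.0478, 0.2471]
tcp_rot: [2.321, 2.115, 0.004]
ft_force: [-0.1, -0.0, -0.3]
finger_gap: 0.333
gripper_force: 59.4
1 rows of [0.12, -0.11, -0.12] [0.031, -0.007, 0.003]
```

```bash
python3 -m jog '[[[0.12,-0.11,0],[0.03,-0.01,0]],[[0,0,0.5],[0,0,0]],[[0,0,0.5],[0,0,0]],[[0,0,0.5],[0,0,0]],[[0,0,0],[0,0,0]],[[0,0,0],[0,0,0]]]'
cat > chk.py <<'E'
from plan import *
s=state();p=np.array(s['ee_pos']);R=Ro.from_rotvec(s['tcp_rot']).as_matrix()
go(np.r_[pk[:2],p[2]],Rd)
im=imaging.read_camera("side")[:,:,::-1];w=cv2.imread("pics/side0.png");dif=cv2.absdiff(im,w).max(2)
cv2.imwrite("pics/chk.png",im)
for l in(.0,.01,.02,.03,.04,.055,.07,.085):
    x=p+R[:,2]*(.0613-l);c=proj("side",x);v=int(round(c[1]))
    rad=.014*572/(np.linalg.inv(imaging.camera_model("side")["world_from_camera"])@np.r_[x,1])[2]
    u=np.arange(int(c[0])-22,int(c[0])+23);k=u[dif[v,u]>20]
    print(l,c.round(1),"r",round(rad,1),(k.min(),k.max(),len(k),(k.min()+k.max())/2-c[0]) if len(k) else None)
E
python3 chk.py
```

```text
clock: 8.8
ee_pos: [0.5362, 0.0538, 0.2112]
tcp_rot: [2.318, 2.12, 0.004]
ft_force: [-0.6, 0.4, -1.0]
finger_gap: 0.335
gripper_force: 59.4
1 rows of [-0.11, 0.06, -0.0] [0.021, -0.014, 0.039]
0.0 [417.8 249.2] r 9.8 (np.int64(407), np.int64(427), 17, np.float64(-0.7515100130154906))
0.01 [418.4 244.1] r 9.9 (np.int64(408), np.int64(427), 16, np.float64(-0.9384882395905834))
0.02 [419.1 238.8] r 10.0 (np.int64(409), np.int64(427), 15, np.float64(-1.136895259220978))
0.03 [419.8 233.5] r 10.1 (np.int64(409), np.int64(428), 15, np.float64(-1.3470186638163))
0.04 [420.6 228.1] r 10.2 (np.int64(410), np.int64(429), 15, np.float64(-1.0691557761168724))
0.055 [421.7 219.7] r 10.3 (np.int64(411), np.int64(430), 16, np.float64(-1.17556261539778))
0.07 [422.8 211.2] r 10.4 (np.int64(412), np.int64(432), 16, np.float64(-0.8107774168997253))
0.085 [424.  202.5] r 10.6 (np.int64(413), np.int64(434), 21, np.float64(-0.47594014836323595))
```

```bash
python3 -m jog '[[[-0.1,0.06,0.2],[0.02,-0.01,0.04]],[[0,0,0.5],[0,0,0]],[[0,0,0.5],[0,0,0]],[[0,0,0.5],[0,0,0]],[[0,0,0.5],[0,0,0]],[[0,0,0.5],[0,0,0]],[[0,0,0],[0,0,0]],[[0,0,0],[0,0,0]]]'
python3 chk.py | head -1
python3 -m jog '[[[0,0,0.5],[0,0,0]],[[0,0,0.5],[0,0,0]],[[0,0,0.5],[0,0,0]],[[0,0,0.5],[0,0,0]],[[0,0,0.2],[0,0,0]],[[0,0,0],[0,0,0]],[[0,0,0],[0,0,0]]]'
python3 chk.py
```

```text
clock: 9.65
ee_pos: [0.5379, 0.051, 0.144]
tcp_rot: [2.323, 2.115, 0.001]
ft_force: [0.7, 0.7, -0.8]
finger_gap: 0.334
gripper_force: 59.4
1 rows of [-0.0, -0.02, -0.0] [0.005, -0.004, -0.006]
clock: 10.4
ee_pos: [0.5383, 0.051, 0.0894]
tcp_rot: [2.322, 2.115, 0.002]
ft_force: [-0.9, 0.2, -0.1]
finger_gap: 0.329
gripper_force: 59.4
1 rows of [-0.0, -0.03, -0.0] [0.014, -0.005, -0.006]
0.0 [412.3 306.7] r 8.9 None
0.01 [412.9 302.5] r 9.0 (np.int64(412), np.int64(416), 5, np.float64(1.0811348060515797))
0.02 [413.5 298.1] r 9.1 (np.int64(408), np.int64(422), 15, np.float64(1.4874192334774534))
0.03 [414.1 293.7] r 9.1 (np.int64(407), np.int64(423), 17, np.float64(0.8846656919013185))
0.04 [414.7 289.3] r 9.2 (np.int64(405), np.int64(423), 19, np.float64(-0.7273337752872635))
0.055 [415.7 282.4] r 9.3 (np.int64(406), np.int64(424), 19, np.float64(-0.6631398749265145))
0.07 [416.6 275.4] r 9.4 (np.int64(407), np.int64(425), 19, np.float64(-0.620985248824411))
0.085 [417.6 268.3] r 9.5 (np.int64(408), np.int64(427), 20, np.float64(-0.10165774849480158))
```

```bash
python3 -m jog '[[[0,0,0.3],[0,0,0]],[[0,0,0.2],[0,0,0]],[[0,0,0.1],[0,0,0]],[[0,0,0],[0,0,0]],[[0,0,0],[0,0,0]]]'
python3 -m jog '[[[0,0,0.1],[0,0,0]],[[0,0,0],[0,0,0]],[[0,0,0],[0,0,0]]]'
python3 -m jog '[[[0,0,0.08],[0,0,0]],[[0,0,0],[0,0,0]],[[0,0,0],[0,0,0]]]'
```

```text
clock: 10.95
ee_pos: [0.538, 0.051, 0.0743]
tcp_rot: [2.323, 2.115, 0.002]
ft_force: [-0.5, -0.3, 0.6]
finger_gap: 0.334
gripper_force: 59.4
clock: 11.25
ee_pos: [0.538, 0.051, 0.0718]
tcp_rot: [2.322, 2.115, 0.002]
ft_force: [-0.1, -0.2, 0.2]
finger_gap: 0.334
gripper_force: 59.4
clock: 11.55
ee_pos: [0.538, 0.051, 0.0698]
tcp_rot: [2.323, 2.115, 0.002]
ft_force: [0.6, -0.6, -1.1]
finger_gap: 0.332
gripper_force: 59.4
```

```bash
python3 -m jog '[[[0,0,0.08],[0,0,0]],[[0,0,0],[0,0,0]],[[0,0,0],[0,0,0]]]' | grep -E 'ee_|ft'
python3 -m jog '[[[0,0,0.06],[0,0,0]],[[0,0,0],[0,0,0]],[[0,0,0],[0,0,0]]]'| grep -E 'ee_|ft'
python3 -m jog '[[[0,0,0.06],[0,0,0]],[[0,0,0],[0,0,0]],[[0,0,0],[0,0,0]]]'| grep -E 'ee_|ft'
```

```text
ee_pos: [0.538, 0.051, 0.0677]
ft_force: [-0.3, -0.8, -0.8]
ee_pos: [0.538, 0.051, 0.0663]
ft_force: [-0.8, -0.0, -0.6]
ee_pos: [0.5383, 0.051, 0.0654]
ft_force: [0.0, -0.1, 4.3]
```

The foot touched the floor at the expected height (4.3 N). Releasing and retreating upward.

```bash
python3 -m jog '[[[0,0,0],[0,0,0]],[[0,0,0],[0,0,0]],[[0,0,0],[0,0,0]],[[0,0,0],[0,0,0]],[[0,0,0],[0,0,0]],[[0,0,0],[0,0,0]]]' 65
python3 -m jog '[[[0,0,-0.2],[0,0,0]],[[0,0,-0.5],[0,0,0]],[[0,0,-0.8],[0,0,0]],[[0,0,-0.9],[0,0,0]],[[0,0,-0.9],[0,0,0]],[[0,0,-0.9],[0,0,0]],[[0,0,-0.9],[0,0,0]],[[0,0,-0.9],[0,0,0]]]' | grep -E 'ee_|ft'
python3 -m jog '[[[0.5,0.5,-0.9],[0,0,0]],[[0.9,0,0],[0,0,0]],[[0.9,0,0],[0,0,0]],[[0.9,0,0],[0,0,0]],[[0.9,0,0],[0,0,0]],[[0.9,0,0],[0,0,0]],[[0,0,0],[0,0,0]],[[0,0,0],[0,0,0]]]' | grep -E 'ee_|ft|clock'
python3 - <<'E'
from plan import *
I={n:imaging.read_camera(n)[:,:,::-1] for n in("top","side")}
Z=np.r_[pk[:2],.120]
for n in I:
    h=cv2.cvtColor(np.ascontiguousarray(I[n]),cv2.COLOR_BGR2HSV).astype(int)
    m=((h[...,0]<8)|(h[...,0]>172))&(h[...,1]>170)&(h[...,2]>60)
    N,L,st,ce=cv2.connectedComponentsWithStats(m.astype(np.uint8));print(n,"pred",proj(n,Z).round(1))
    for i in range(1,N):
        if st[i,4]>60: print(st[i],ce[i].round(1))
    d=cv2.absdiff(I[n],cv2.imread(f"pics/{n}0.png")).max(2)>40
    N,L,st,ce=cv2.connectedComponentsWithStats(d.astype(np.uint8));print("changed",[r.tolist() for r in st[1:] if r[4]>60])
E
```

```text
clock: 13.05
ee_pos: [0.538, 0.051, 0.0647]
tcp_rot: [2.323, 2.115, 0.002]
ft_force: [-0.5, 0.0, -1.1]
finger_gap: 0.757
gripper_force: 0.0
ee_pos: [0.5379, 0.051, 0.2171]
ft_force: [-0.0, -0.3, 0.9]
clock: 14.65
ee_pos: [0.5619, 0.1741, 0.2382]
ft_force: [-0.9, -0.3, -0.7]
top pred [430.  194.9]
[ 62 191  46  37 592] [ 92.4 213.2]
changed [[322, 0, 131, 104, 4647], [503, 0, 78, 122, 3384], [363, 52, 44, 100, 1188], [341, 70, 42, 86, 1286], [399, 104, 11, 18, 102], [508, 120, 132, 277, 10363], [406, 140, 12, 17, 129], [590, 159, 20, 26, 261], [385, 167, 154, 138, 6950], [355, 170, 15, 11, 91], [220, 208, 20, 28, 441], [499, 301, 52, 40, 836], [544, 314, 13, 10, 70], [571, 368, 52, 65, 223], [559, 377, 17, 16, 65], [576, 394, 35, 48, 129], [0, 418, 75, 35, 1068], [479, 426, 78, 54, 3531], [0, 442, 32, 38, 760], [609, 443, 28, 34, 165], [31, 444, 98, 36, 1537], [573, 456, 19, 24, 75]]
side pred [417.6 265.1]
[406 253  23  27 504] [417.3 266. ]
[391 283  17  30 229] [398.2 295.2]
changed [[0, 0, 76, 132, 4888], [341, 0, 99, 136, 7289], [269, 148, 27, 34, 546], [405, 252, 25, 51, 934], [0, 254, 8, 47, 182], [0, 311, 55, 92, 2295], [76, 416, 66, 64, 3028]]
```

```bash
python3 -c "
from workcell import arm
print(arm.hand_in())"
```

```text
the job is handed in; nothing more can be done
None
```

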